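Book out the dropper bottle

ROBOT

A 6-joint arm with a two-finger parallel gripper is mounted at the origin on a cart in front of the work surface, level with it; the furniture and walls round the work are solid. World frame = base frame: x ahead of the robot, y to its left, z up, the work surface at z = 0. Lengths are in mm, angles in rad, forces in N, time in s.
With the tool pointing down it reaches from about 325 to 1000 mm from the base axis. Payload 5.1 kg.
Tool frame: the origin (TCP) lies at the very end of the fingers, on their centre line; the grasp point (between the pads) lies 19 mm behind it; z points along the fingers, y is the line along which they close (so a half turn about z gives the same grasp; the last joint's range is limited). The gripper opens to 85 mm and grips with 20 to 120 N. Pads are 22 mm wide; open, the fingers measure 114 mm over their backs; the gripper's body (76 mm by 85 mm) begins 54 mm behind the grasp point. The pads swing forward as they close: fully open they stand 13 mm farther back than shut.
Start: joints at [1.159, 0.124, 1.65, -0, 1.367, -0.083], TCP at [209.91, 615.16, 231.322] pointing down, gripper open.
Joint ranges: [-2.61, 2.61], [-1.02, 2.33], [0.03, 2.71], [-1.35, 4.49], [0.32, 2.68], [-2.91, 2.91]. Speed limits (rad/s): [2.57, 2.57, 3.14, 3.14, 3.14, 3.14].

INTERFACE

Orientations are given as a 3x3 rotation matrix whose columns are the frame's x, y, z axes.
In Python, from plant import arm gives the robot as it stands.
- The arm moves only by the tool drive_tool, never from a script. Its argument "increments" is a list of rows, each a list of 3 entries, a list of its own where there are three numbers: the shift along the tool's x, y, z in cm, then the turn, a rotation vector about the tool's x, y, z in degrees, then the gripper command: -1 is shut, 1 is fully open, values between are in proportion. A call has 1 to 20 rows; each row is the pose to reach, as a shift and turn from the pose commanded when the call began, along the tool's axes at that moment; what a row does not reach only later rows make up. A row lasts 1/12 s, in which the tool goes at most 41.7 mm and 7.16 degrees, less where a joint would pass 70% of its speed; a pose out of reach is approached as far as the arm can. A call with a gripper value outside its range is refused whole. The fingers move at their own pace and stop on an object; "force" is the grip in N (left out, the last holds). Time passes only in rows, so rows that repeat a pose let the fingers close. It gives the time, the measured TCP pose, the force, the opening and the grip force at its end, in the units of the state.
- arm.get_obs(): the state, without advancing time (a new reading comes with each control period).
- arm.capture(name): name is "scene" or "side" or "wrist"; returns a dict with "pixels" (480x640x3 uint8, red, green, blue), "intrinsics" (3x3 intrinsics, pixels), "R" (3x3) and "t" (3): a world point X has camera coordinates R X + t; the wrist camera has in their place "hand_eye" (4x4, takes a point from camera to tool coordinates, whose origin is the TCP and whose axes are the flange's). Camera axes: x right, y down, z forward; pixel columns grow to the right and rows downward; lengths in mm; the calibration is good to about 2 mm. A picture is of the moment at which its call begins: read the wrist's pose just before it. There is no depth.
- arm.finish_job(): hands the job in; it is judged then, once.
The state is a dict: "clock": time; "q": joint angles; "joint_vel": joint speeds; "tau": joint torques, N m; "tool_pos": TCP position; "tool_rot": TCP orientation; "ft_force": force on the tool from outside, world axes, zero at the start; "wrist_torque": the same for the moment, N m; "grip_width": opening from 0.0 (shut) to 1.0 (fully open); "finger_force": force on a finger pad.
Only numpy, scipy, OpenCV 4.12 (cv2) and the standard library are available. Lean on these libraries where they do the work, as an engineer would, in place of code of your own. Each camera call takes 0.05 s, during which the arm holds its last target. There are 200 camera calls.

TASK

Book out the amber dropper bottle with the red bulb: with the fingertips, lightly press the yellow key straight in front of it all the way down so that it stays down, and after that press the green key at the right end of the row down in the same way, then draw the hand back clear. Leave the other three yellow keys up, and do not touch or shift any of the bottles or jars in the station or the things round it.

Things in the scene. Friction and masses are not known exactly. Their poses are not given: they have to be found in the camera images.
- station: Grey pick-booking station screwed to the worktop, 142 mm deep (x) and 360 mm wide (y). Its origin is on the worktop, under its middle; x points to its back, y to its left. In front (local x = -69 to -2 mm) runs a flat key panel 40 mm high with a row of five round push-lock keys; behind it lies a white deck 18 mm high with four round bottle nests, 60 mm wide and 6 mm deep, and a plain grey block, 35 mm high, behind the green key.
- key0 (a joint): Travel of yellow key 0 (counted from the left; local x = -40, y = 140 mm): 0 = up, 0.008 m = fully down. It moves straight down, takes about 3 N, and stays where it is pushed to; it does not spring back. It counts as pressed beyond 0.005.
- key0_top (a point): Centre of the top of yellow key 0, a cap 32 mm across, whose top stands 12 mm above the panel when up and 4 mm when fully down. Its nest is nest 0, 75 mm straight behind it; the neighbouring keys are 70 mm away.
- nest0 (a point): Centre of the floor of nest 0, 12 mm above the worktop (fixed to the station).
- key1 (a joint): Travel of yellow key 1 (counted from the left; local x = -40, y = 70 mm): 0 = up, 0.008 m = fully down. It moves straight down, takes about 3 N, and stays where it is pushed to; it does not spring back. It counts as pressed beyond 0.005.
- key1_top (a point): Centre of the top of yellow key 1, a cap 32 mm across, whose top stands 12 mm above the panel when up and 4 mm when fully down. Its nest is nest 1, 75 mm straight behind it; the neighbouring keys are 70 mm away.
- nest1 (a point): Centre of the floor of nest 1, 12 mm above the worktop (fixed to the station).
- key2 (a joint): Travel of yellow key 2 (counted from the left; local x = -40, y = 0 mm): 0 = up, 0.008 m = fully down. It moves straight down, takes about 3 N, and stays where it is pushed to; it does not spring back. It counts as pressed beyond 0.005.
- key2_top (a point): Centre of the top of yellow key 2, a cap 32 mm across, whose top stands 12 mm above the panel when up and 4 mm when fully down. Its nest is nest 2, 75 mm straight behind it; the neighbouring keys are 70 mm away.
- nest2 (a point): Centre of the floor of nest 2, 12 mm above the worktop (fixed to the station).
- key3 (a joint): Travel of yellow key 3 (counted from the left; local x = -40, y = -70 mm): 0 = up, 0.008 m = fully down. It moves straight down, takes about 3 N, and stays where it is pushed to; it does not spring back. It counts as pressed beyond 0.005.
- key3_top (a point): Centre of the top of yellow key 3, a cap 32 mm across, whose top stands 12 mm above the panel when up and 4 mm when fully down. Its nest is nest 3, 75 mm straight behind it; the neighbouring keys are 70 mm away.
- nest3 (a point): Centre of the floor of nest 3, 12 mm above the worktop (fixed to the station).
- done_key (a joint): Travel of the green key at the right end of the row (local x = -40, y = -140 mm): same size, travel, force and behaviour as the yellow keys.
- done_key_top (a point): Centre of the top of the green key, 32 mm across, 12 mm above the panel when up.
- dropper: Amber glass dropper bottle with a red rubber bulb, 27 mm across, 91 mm tall, standing loose in one of the four nests (which one varies). Origin at the centre of its underside.
- blackcap_vial: Short clear vial with a black cap, 32 mm across, 50 mm tall, loose in another nest. Origin under its centre.
- cream_jar: Small clear jar with a white lid, 43 mm across, 58 mm tall, loose in another nest. Origin under its centre.
- gel_jar: Larger clear jar with a white lid, 50 mm across, 66 mm tall, loose in another nest. Origin under its centre.
- weigh_boat: White plastic weighing boat, 67 x 67 x 16 mm, on the worktop just right of the station. Origin under its centre.
- label_roll: White roll of labels lying flat, 60 mm across, 22 mm high, on the worktop farther right. Origin under its centre.
- beaker: Glass beaker, 71 x 74 x 85 mm, on the worktop at the right. Origin under its centre.
- measuring_glass: Small measuring glass, 53 mm across, 56 mm tall, on the worktop at the right. Origin under its centre.
Mind the look-alikes: they are no part of the job. There is more than one size of the dropper; the one meant has the size given above. What is shaped like the blackcap_vial but turquoise is not meant.

How it is judged (in metres and radians):
On the way, in this order (a step that is already met when the one before it is completed fails the run):
1. the yellow key in front of the dropper bottle is pressed down (((horizontal distance between dropper and nest0 below 0.03 m and value of joint key0 above 0.005 m) or (horizontal distance between dropper and nest1 below 0.03 m and value of joint key1 above 0.005 m) or (horizontal distance between dropper and nest2 below 0.03 m and value of joint key2 above 0.005 m) or (horizontal distance between dropper and nest3 below 0.03 m and value of joint key3 above 0.005 m))), for 0.1 s.
2. the green key is pressed down (value of joint done_key above 0.005 m), for 0.1 s.
At the end, for the whole second after the job is handed in: The yellow key in front of the dropper bottle and the green key are down by more than 5 mm of their 8 mm; the other yellow keys are down by less than 2 mm; all bottles, jars and things round the station are within 12 mm of where they were, and the bottles and jars stand upright (within 0.15 rad) (((horizontal distance between dropper and nest0 below 0.03 m and value of joint key0 above 0.005 m and value of joint each of key1, key2, key3 below 0.002 m) or (horizontal distance between dropper and nest1 below 0.03 m and value of joint key1 above 0.005 m and value of joint each of key0, key2, key3 below 0.002 m) or (horizontal distance between dropper and nest2 below 0.03 m and value of joint key2 above 0.005 m and value of joint each of key0, key1, key3 below 0.002 m) or (horizontal distance between dropper and nest3 below 0.03 m and value of joint key3 above 0.005 m and value of joint each of key0, key1, key2 below 0.002 m)) and value of joint done_key above 0.005 m and distance of each of dropper, blackcap_vial, cream_jar, gel_jar, weigh_boat, label_roll, beaker, measuring_glass from where it was at the start of the episode below 0.012 m and angle between each of dropper, blackcap_vial, cream_jar, gel_jar's own z axis and vertical below 0.15 rad); the robot touches nothing.
It fails at once if a yellow key that does not belong to the dropper bottle is pressed by 2 mm or more ((value of joint key0 above 0.002 m and not (horizontal distance between dropper and nest0 below 0.03 m)) or (value of joint key1 above 0.002 m and not (horizontal distance between dropper and nest1 below 0.03 m)) or (value of joint key2 above 0.002 m and not (horizontal distance between dropper and nest2 below 0.03 m)) or (value of joint key3 above 0.002 m and not (horizontal distance between dropper and nest3 below 0.03 m))).
It fails at once if the green key is pressed before the dropper bottle's yellow key is down (value of joint done_key above 0.002 m and not ((horizontal distance between dropper and nest0 below 0.03 m and value of joint key0 above 0.005 m) or (horizontal distance between dropper and nest1 below 0.03 m and value of joint key1 above 0.005 m) or (horizontal distance between dropper and nest2 below 0.03 m and value of joint key2 above 0.005 m) or (horizontal distance between dropper and nest3 below 0.03 m and value of joint key3 above 0.005 m))).
It fails at once if the robot touches a bottle or jar or a thing round the station (over 0.5 N) (contact force between any of the fingers, the arm and dropper above 0.5 N or contact force between any of the fingers, the arm and blackcap_vial above 0.5 N or contact force between any of the fingers, the arm and cream_jar above 0.5 N or contact force between any of the fingers, the arm and gel_jar above 0.5 N or contact force between any of the fingers, the arm and weigh_boat above 0.5 N or contact force between any of the fingers, the arm and label_roll above 0.5 N or contact force between any of the fingers, the arm and beaker above 0.5 N or contact force between any of the fingers, the arm and measuring_glass above 0.5 N).
It fails at once if a bottle, jar or thing round the station is shifted or lifted by more than 12 mm (distance of any of dropper, blackcap_vial, cream_jar, gel_jar, weigh_boat, label_roll, beaker, measuring_glass from where it was at the start of the episode above 0.012 m).
It fails at once if the station or its keys are pushed harder than 25 N (contact force between any of the fingers, the arm and station above 25 N).
It also fails if it takes over 32 s, if anything falls off the work surface, if the arm or the gripper's body presses on something with over 40 N, if the wrist force passes 120 N, or if a joint passes its speed limit or range.

## Working session

There is one attempt and no reset: what is moved stays moved. The work goes in short steps, Python scripts to look and compute and a tool call to move; the robot and the scene stay as the last step left them, time stands still between calls to the robot, and variables do not carry over. Pictures are saved under pics/ and viewed, at most 10 in all, crops included, and the job is handed in when it is done.

Besides the shell and the picture viewer there is one more tool, called after "Call:" by a JSON object that holds its "api" and its "payload". drive_tool: Moves the arm, as the interface text tells. Its arguments: {"type":"object","properties":{"increments":{"type":"array"},"force":{"type":"number"}},"required":["increments"]}

```bash
mkdir -p pics; python3 - <<'E'
from plant import arm
import cv2,numpy as np,pickle
o=arm.get_obs();print(o)
d={}
for n in("scene","side","wrist"):
    c=arm.capture(n);d[n]=c;cv2.imwrite(f"pics/{n}0.png",c["pixels"][:,:,::-1])
d['o']=o
pickle.dump(d,open("d0.pkl","wb"))
for n in("scene","side"):
    c=d[n];print(n,c["intrinsics"],-c["R"].T@c["t"])
E
```

```text
{'clock': 0.0, 'q': array([ 1.15939349e+00,  1.24470730e-01,  1.65166819e+00, -1.33664178e-05,
        1.36748964e+00, -8.25764392e-02]), 'joint_vel': array([ 1.10698699e-04, -3.78559093e-04, -5.96824133e-05,  4.20356791e-04,
        1.15035351e-03, -1.65817507e-03]), 'tau': array([ 9.84343642e-04, -4.23612928e+01, -3.65453017e+01,  2.27313421e-05,
        6.91513473e-03,  9.94447362e-06]), 'tool_pos': array([209.6793868 , 614.61127115, 230.07869507]), 'tool_rot': array([[-9.46422803e-01,  3.22929149e-01, -8.02150029e-04],
       [ 3.22930108e-01,  9.46420965e-01, -1.87126470e-03],
       [ 1.54885688e-04, -2.03004598e-03, -9.99997927e-01]]), 'ft_force': array([ 0.06810557, -0.98882946,  0.01639951]), 'wrist_torque': array([ 0.02220388, -0.06553819, -0.03198583]), 'finger_force': 0.0, 'grip_width': 0.9994512906188955}
scene [[532.52344883   0.         325.99218691]
 [  0.         532.52344883 244.29323125]
 [  0.           0.           1.        ]] [-190.28272477 -518.60395538 1116.26985866]
side [[543.96203797   0.         320.28747176]
 [  0.         543.96203797 238.23078094]
 [  0.           0.           1.        ]] [ 135.14992631 1278.22378731  587.8846827 ]
```

View pics/scene0.png

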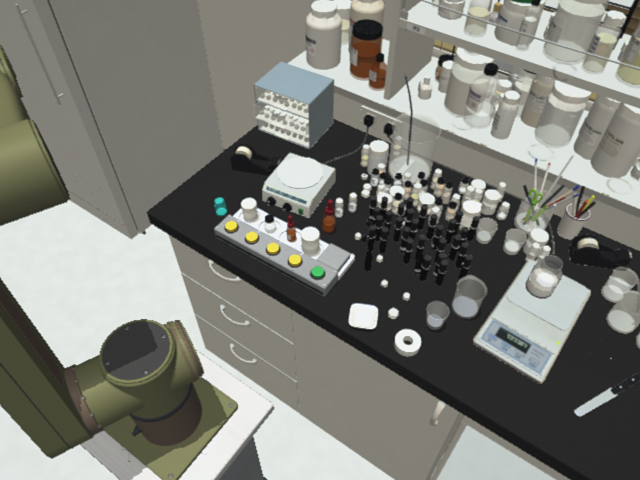

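View pics/side0.png

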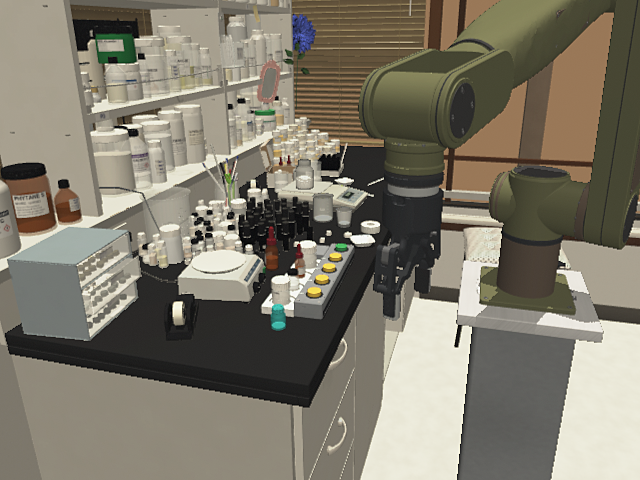

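The scene view shows four yellow keys at (231,226), (252,237), (273,248) and (295,260), and the green key at (318,272). Behind them, left to right, stand a jar, the black-cap vial, the small dropper (291,232) and a larger jar. A bigger look-alike dropper stands at (329,215), off the station. The side view agrees. Next I'll measure the keys and the dropper.

```bash
cat > h.py <<'E'
import cv2,numpy as np
def blobs(px,lo,hi,amin=25):
    h=cv2.cvtColor(px,cv2.COLOR_RGB2HSV);m=cv2.inRange(h,np.array(lo),np.array(hi))
    n,l,s,c=cv2.connectedComponentsWithStats(m)
    return [(c[i],s[i]) for i in range(1,n) if s[i,4]>=amin]
def cast(c,uv,z):
    C=-c["R"].T@c["t"];d=c["R"].T@np.linalg.inv(c["intrinsics"])@np.r_[uv,1]
    return C+d*(z-C[2])/d[2]
E
python3 - <<'E'
import pickle,numpy as np,cv2
from h import *
d=pickle.load(open("d0.pkl","rb"))
for n in("scene","side"):
    c=d[n]
    for nm,lo,hi,z in(("yel",(20,150,120),(32,255,255),50),("grn",(50,150,60),(75,255,255),50),("red",(0,150,60),(6,255,255),90)):
        for uv,s in blobs(c["pixels"],lo,hi,12):
            p=cast(c,uv,z)
            if 200<p[0]<900 and abs(p[1])<700: print(n,nm,uv.round(1),s[2:],p.round(1))
c=d["scene"]["pixels"][180:300,190:370]
cv2.imwrite("pics/crop1.png",cv2.resize(c[:,:,::-1],None,fx=4.4,fy=4.4,interpolation=cv2.INTER_CUBIC))
E
```

```text
scene yel [230.8 226.1] [12 10 90] [458.8 230.2  50. ]
scene yel [251.3 237. ] [12 11 96] [460.8 160.3  50. ]
scene yel [272.6 248.2] [12 11 97] [463.2  90.4  50. ]
scene yel [294.5 259.9] [ 12  11 104] [465.   20.6  50. ]
scene grn [317.3 271.9] [12 11 92] [467.5 -49.   50. ]
side yel [335.  256.7] [11  8 76] [463.   30.3  50. ]
side yel [328.6 267.4] [12  8 88] [460.8 100.1  50. ]
side yel [321.6 279. ] [12  9 98] [458.7 169.4  50. ]
side yel [313.8 292. ] [ 13   9 107] [456.7 239.1  50. ]
side grn [337.5 246.7] [ 6  7 18] [474.  -38.5  50. ]
```

View pics/crop1.png

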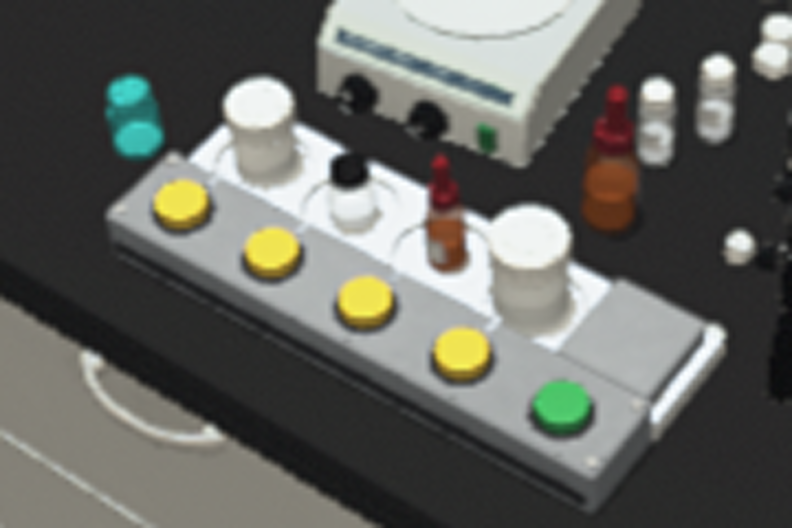

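View pics/wrist0.png

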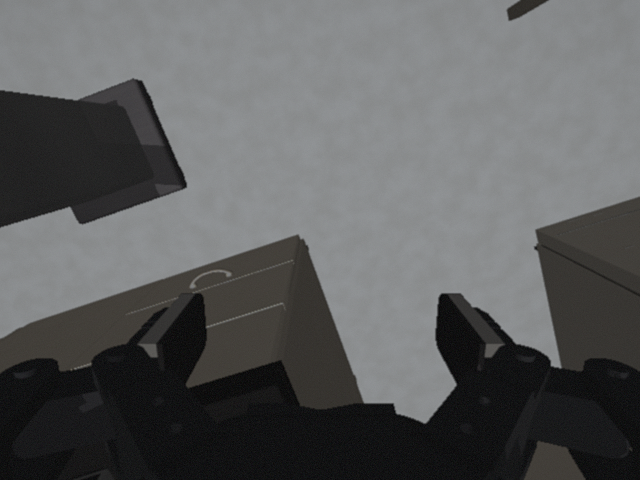

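Both views put the dropper in nest 2, so the key to press is key 2, at about (464, 93). I'll work out the shift in the tool axes.

```bash
cat >> h.py <<'E'
def rel(target,yaw=0.031):
    from plant import arm
    o=arm.get_obs();R=o["tool_rot"]
    T=np.array([[-np.cos(yaw),-np.sin(yaw),0],[-np.sin(yaw),np.cos(yaw),0],[0,0,-1]])
    print("cm",(R.T@(np.array(target)-o["tool_pos"])/10).round(2),"rot",np.degrees(cv2.Rodrigues(R.T@T)[0].ravel()).round(2),"pos",o["tool_pos"].round(1),"F",o["ft_force"].round(1),"t",o["clock"],"w",round(o["grip_width"],3))
E
python3 - <<'E'
import pickle;from h import *
print(pickle.load(open("d0.pkl","rb"))["wrist"]["hand_eye"].round(2))
rel([464,93,140])
E
```

```text
[[   0.     -0.97   -0.26   65.88]
 [   1.      0.      0.      0.65]
 [   0.     -0.26    0.97 -142.28]
 [   0.      0.      0.      1.  ]]
cm [-40.91 -41.16   9.09] rot [-9.000e-02 -2.000e-02 -2.061e+01] pos [209.7 614.8 230.3] F [0.2 0.2 0.1] t 0.15 w 0.998
```

Call:
{"api": "drive_tool", "payload": {"increments": [[[-20,-20,0],[0,0,-10],-1],[[-20,-20,0],[0,0,-10],-1],[[-20,-20,0],[0,0,-10],-1],[[-40.9,-41.2,0],[0,0,-20.6],-1],[[-40.9,-41.2,0],[0,0,-20.6],-1],[[-40.9,-41.2,0],[0,0,-20.6],-1],[[-40.9,-41.2,0],[0,0,-20.6],-1],[[-40.9,-41.2,0],[0,0,-20.6],-1],[[-40.9,-41.2,0],[0,0,-20.6],-1],[[-40.9,-41.2,0],[0,0,-20.6],-1],[[-40.9,-41.2,0],[0,0,-20.6],-1],[[-40.9,-41.2,0],[0,0,-20.6],-1],[[-40.9,-41.2,0],[0,0,-20.6],-1],[[-40.9,-41.2,0],[0,0,-20.6],-1],[[-40.9,-41.2,0],[0,0,-20.6],-1],[[-40.9,-41.2,0],[0,0,-20.6],-1],[[-40.9,-41.2,0],[0,0,-20.6],-1],[[-40.9,-41.2,0],[0,0,-20.6],-1],[[-40.9,-41.2,4],[0,0,-20.6],-1],[[-40.9,-41.2,9],[0,0,-20.6],-1]]}}

```text
clock: 1.82
tool_pos: [466.4, 94.9, 152.5]
tool_rot: [[-0.999, -0.034, 0.009], [-0.034, 0.999, 0.001], [-0.009, 0.001, -1.0]]
ft_force: [0.3, -0.2, -0.9]
grip_width: 0.003
finger_force: 0.0
```

```bash
cat >> h.py <<'E'
def wrist(name):
    from plant import arm
    o=arm.get_obs();w=arm.capture("wrist");H=w["hand_eye"];R=o["tool_rot"]
    Rc=(R@H[:3,:3]).T;C=R@H[:3,3]+o["tool_pos"]
    c=dict(R=Rc,t=-Rc@C,intrinsics=w["intrinsics"],pixels=w["pixels"])
    cv2.imwrite(name,w["pixels"][:,:,::-1])
    for nm,lo,hi in(("yel",(20,150,100),(32,255,255)),("grn",(50,150,50),(75,255,255))):
        for uv,s in blobs(c["pixels"],lo,hi,200): print(nm,uv.round(1),s[:4],cast(c,uv,51).round(1))
E
python3 - <<'E'
from h import *
wrist("pics/w1.png");rel([464,93,56])
E
```

```text
yel [207.6 229.8] [183 206  49  49] [465.7  21.7  51. ]
yel [313.2 230.5] [290 206  48  49] [463.9  90.7  51. ]
yel [418.5 230.6] [395 207  49  48] [461.5 159.7  51. ]
yel [524.  230.7] [498 207  52  49] [459.1 228.7  51. ]
grn [102.8 229.2] [ 77 206  53  48] [467.8 -46.7  51. ]
cm [-0.65 -0.13  8.41] rot [-0.03 -0.67  0.15] pos [458.4  94.2 140.1] F [-6.3 -0.1 -9. ] t 1.8667 w 0.0
```

View pics/w1.png

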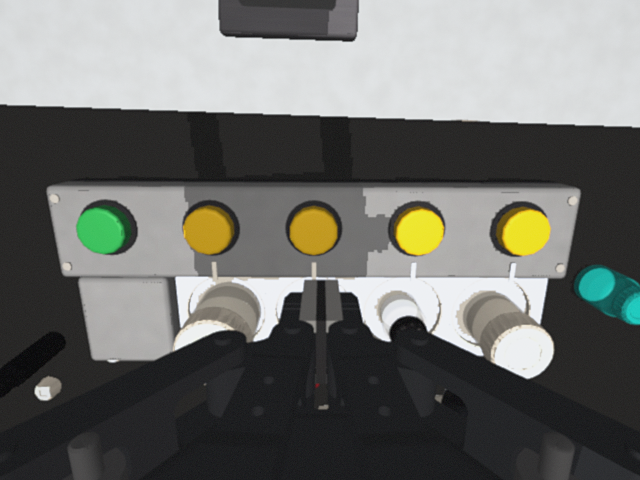

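The wrist view shows all five keys at row 230, with key 2 at (313,230), or about (464, 91), and the green key at (103,229), or about (468, −47). The dropper stands behind key 2. I'll let the arm settle, then go down to just above the key.

Call:
{"api": "drive_tool", "payload": {"increments": [[[0,0,0],[0,0,0],-1],[[0,0,0],[0,0,0],-1],[[0,0,2],[0,0,0],-1],[[0,0,4],[0,0,0],-1],[[0,0,6],[0,0,0],-1],[[0,0,7],[0,0,0],-1],[[0,0,7.5],[0,0,0],-1],[[0,0,7.5],[0,0,0],-1],[[0,0,7.5],[0,0,0],-1],[[0,0,7.5],[0,0,0],-1]]}}

```text
clock: 2.7
tool_pos: [465.4, 93.4, 76.5]
tool_rot: [[-1.0, -0.031, 0.003], [-0.031, 1.0, 0.0], [-0.003, 0.0, -1.0]]
ft_force: [0.0, -0.8, -0.6]
grip_width: 0.002
finger_force: 0.0
```

```bash
python3 - <<'E'
from h import *
wrist("pics/w2.png");rel([464,92,44])
E
```

```text
yel [166.2 272.7] [131 239  71  69] [465.   22.4  51. ]
yel [312.4 265.3] [281 239  67  56] [459.2  90.1  51. ]
yel [460.7 273.2] [426 239  71  69] [460.8 159.1  51. ]
yel [606.3 272.9] [568 240  72  68] [458.5 226.7  51. ]
grn [ 26.2 272.9] [  0 240  61  67] [467.2 -42.6  51. ]
cm [ 0.14 -0.13  3.24] rot [ 0.01  0.17 -0.01] pos [465.2  93.3  76.4] F [ 0.2 -0.6 -0.5] t 2.75 w 0.004
```

Call:
{"api": "drive_tool", "payload": {"increments": [[[0.2,-0.2,0.6],[0,0,0],-1],[[0.2,-0.2,1.2],[0,0,0],-1],[[0.2,-0.2,1.7],[0,0,0],-1],[[0.2,-0.2,2.0],[0,0,0],-1],[[0.2,-0.2,2.2],[0,0,0],-1],[[0.2,-0.2,2.4],[0,0,0],-1],[[0.2,-0.2,2.6],[0,0,0],-1],[[0.2,-0.2,2.7],[0,0,0],-1],[[0.2,-0.2,2.8],[0,0,0],-1],[[0.2,-0.2,2.9],[0,0,0],-1],[[0.2,-0.2,2.9],[0,0,0],-1],[[0.2,-0.2,2.9],[0,0,0],-1]]}}

```text
clock: 3.75
tool_pos: [462.4, 91.2, 45.7]
tool_rot: [[-1.0, -0.031, 0.001], [-0.031, 1.0, 0.0], [-0.001, 0.0, -1.0]]
ft_force: [-1.0, -0.1, -0.2]
grip_width: 0.002
finger_force: 0.0
```

Call:
{"api": "drive_tool", "payload": {"increments": [[[0,0,0.1],[0,0,0],-1],[[0,0,0.15],[0,0,0],-1],[[0,0,0.2],[0,0,0],-1]]}}

```text
clock: 4.0
tool_pos: [462.5, 91.2, 44.0]
tool_rot: [[-1.0, -0.031, 0.001], [-0.031, 1.0, 0.0], [-0.001, 0.0, -1.0]]
ft_force: [-0.3, 0.3, 4.6]
grip_width: -0.001
finger_force: 2.9
```

Call:
{"api": "drive_tool", "payload": {"increments": [[[0,0,0.05],[0,0,0],-1],[[0,0,0.1],[0,0,0],-1]]}}

```text
clock: 4.17
tool_pos: [462.6, 91.2, 44.0]
tool_rot: [[-1.0, -0.031, 0.0], [-0.031, 1.0, 0.0], [-0.0, 0.0, -1.0]]
ft_force: [-6.1, -0.3, 14.0]
grip_width: -0.004
finger_force: 6.6
```

The tip stopped at z = 44.0 and the force rose sharply, so the key is at its end stop. I'll retract and check.

Call:
{"api": "drive_tool", "payload": {"increments": [[[0,0,-0.5],[0,0,0],-1],[[0,0,-2],[0,0,0],-1],[[0,0,-4],[0,0,0],-1],[[0,0,-6.5],[0,0,0],-1],[[0,0,-9.5],[0,0,0],-1],[[0,0,-9.5],[0,0,0],-1],[[0,0,-9.5],[0,0,0],-1],[[0,0,-9.5],[0,0,0],-1]]}}

```text
clock: 4.83
tool_pos: [461.7, 91.0, 137.1]
tool_rot: [[-1.0, -0.031, -0.0], [-0.031, 1.0, -0.0], [0.0, -0.0, -1.0]]
ft_force: [-1.0, -0.6, -0.6]
grip_width: 0.003
finger_force: 0.0
```

```bash
python3 - <<'E'
from h import *
wrist("pics/w3.png");rel([467,-48,140]);rel([467,-48,76])
E
```

```text
yel [318.9 242.9] [295 219  49  48] [462.   90.7  51. ]
yel [207.6 244.9] [182 220  51  51] [465.6  21.9  51. ]
yel [429.9 245.1] [405 220  52  51] [461.3 159.5  51. ]
yel [541.2 244.9] [513 220  57  51] [458.9 228.4  51. ]
grn [ 97.1 244.6] [ 70 220  56  50] [467.6 -46.6  51. ]
cm [ -0.16 -13.92  -0.37] rot [-0.01 -0.12 -0.02] pos [461.2  91.  136.3] F [-0.8 -0.  -0.4] t 4.8833 w 0.002
cm [ -0.17 -13.91   6.03] rot [-0.01 -0.12 -0.02] pos [461.2  91.  136.3] F [-0.8 -0.  -0.4] t 4.8833 w 0.002
```

View pics/w3.png

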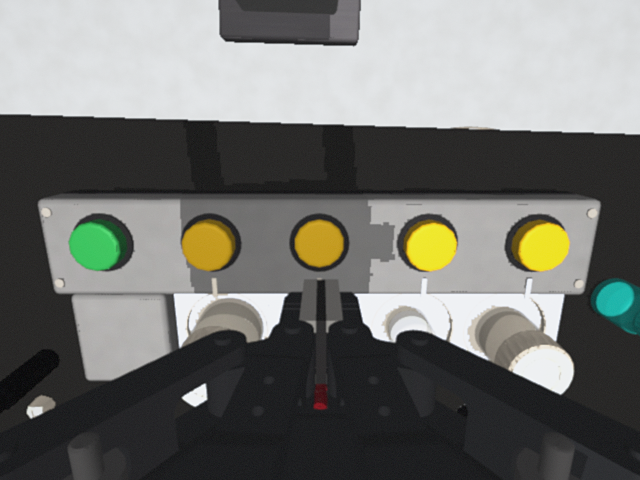

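The pressed key 2 at (319,243) now looks smaller, at 48 px against 51 px for its neighbours, so it has stayed down. The others are up and the bottles haven't moved. Next I'll go to the green key.

Call:
{"api": "drive_tool", "payload": {"increments": [[[0,-2,0],[0,0,0],-1],[[0,-5,0],[0,0,0],-1],[[0,-8,0],[0,0,0],-1],[[0,-11,0],[0,0,0],-1],[[-0.1,-13,0],[0,0,0],-1],[[-0.1,-13.9,0],[0,0,0],-1],[[-0.1,-13.9,0],[0,0,0],-1],[[-0.1,-13.9,0],[0,0,0],-1],[[-0.1,-13.9,2],[0,0,0],-1],[[-0.1,-13.9,4],[0,0,0],-1],[[-0.1,-13.9,5.5],[0,0,0],-1],[[-0.1,-13.9,6],[0,0,0],-1],[[-0.1,-13.9,6],[0,0,0],-1],[[-0.1,-13.9,6],[0,0,0],-1]]}}

```text
clock: 6.05
tool_pos: [467.4, -47.0, 77.8]
tool_rot: [[-0.999, -0.032, -0.0], [-0.032, 0.999, 0.0], [0.0, 0.0, -1.0]]
ft_force: [0.7, 0.3, 0.7]
grip_width: 0.0
finger_force: 0.0
```

```bash
python3 - <<'E'
from h import *
wrist("pics/w4.png");rel([467,-48,44])
E
```

```text
yel [461.2 277.2] [429 243  67  68] [465.2  19.7  51. ]
yel [598.7 273.8] [566 243  67  62] [461.4  83.8  51. ]
grn [313.  267.3] [282 243  66  52] [462.6 -50.   51. ]
cm [ 0.1  -0.06  3.45] rot [-0.01  0.07  0.04] pos [468.  -47.3  78.5] F [-0.4 -0.5  0.7] t 6.1 w -0.0
```

Call:
{"api": "drive_tool", "payload": {"increments": [[[0.1,-0.1,0.8],[0,0,0],-1],[[0.1,-0.1,1.5],[0,0,0],-1],[[0.1,-0.1,2.0],[0,0,0],-1],[[0.1,-0.1,2.3],[0,0,0],-1],[[0.1,-0.1,2.5],[0,0,0],-1],[[0.1,-0.1,2.7],[0,0,0],-1],[[0.1,-0.1,2.8],[0,0,0],-1],[[0.1,-0.1,2.9],[0,0,0],-1],[[0.1,-0.1,3.0],[0,0,0],-1],[[0.1,-0.1,3.1],[0,0,0],-1],[[0.1,-0.1,3.1],[0,0,0],-1]]}}

```text
clock: 7.02
tool_pos: [466.5, -48.9, 46.6]
tool_rot: [[-1.0, -0.031, 0.0], [-0.031, 1.0, -0.0], [-0.0, -0.0, -1.0]]
ft_force: [0.4, 0.1, -0.7]
grip_width: 0.003
finger_force: 0.1
```

Call:
{"api": "drive_tool", "payload": {"increments": [[[0,0,0.1],[0,0,0],-1],[[0,0,0.2],[0,0,0],-1],[[0,0,0.25],[0,0,0],-1],[[0,0,0.3],[0,0,0],-1]]}}

```text
clock: 7.35
tool_pos: [466.6, -48.9, 44.0]
tool_rot: [[-1.0, -0.031, 0.0], [-0.031, 1.0, -0.0], [-0.0, -0.0, -1.0]]
ft_force: [-3.0, 1.1, 7.9]
grip_width: 0.0
finger_force: 4.0
```

The tip is at 44.0 again with the force rising, so the green key is fully down. I'll draw back up.

Call:
{"api": "drive_tool", "payload": {"increments": [[[0,0,0],[0,0,0],-1],[[0,0,-0.5],[0,0,0],-1],[[0,0,-2],[0,0,0],-1],[[0,0,-4],[0,0,0],-1],[[0,0,-6.5],[0,0,0],-1],[[0,0,-9.5],[0,0,0],-1],[[0,0,-12],[0,0,0],-1],[[0,0,-14],[0,0,0],-1],[[0,0,-14],[0,0,0],-1],[[0,0,-14],[0,0,0],-1],[[0,0,-14],[0,0,0],-1],[[0,0,-14],[0,0,0],-1]]}}

```text
clock: 8.35
tool_pos: [465.3, -48.6, 181.7]
tool_rot: [[-1.0, -0.031, -0.003], [-0.031, 1.0, 0.001], [0.003, 0.001, -1.0]]
ft_force: [0.3, 0.4, -0.5]
grip_width: 0.0
finger_force: 0.0
```

```bash
python3 - <<'E'
from h import *
wrist("pics/w5.png");rel([467,-48,44])
E
```

```text
yel [503.9 227.9] [483 207  43  42] [462.5  86.3  51. ]
yel [413.1 229.6] [392 208  44  44] [465.9  20.1  51. ]
yel [602.8 229.6] [582 209  44  43] [461.5 159.1  51. ]
grn [318.6 227.8] [299 208  41  40] [466.7 -49.2  51. ]
cm [-0.22  0.05 13.76] rot [ 0.05 -0.18 -0.02] pos [465.3 -48.6 181.7] F [ 0.3  0.6 -1.1] t 8.4 w 0.002
```

View pics/w5.png

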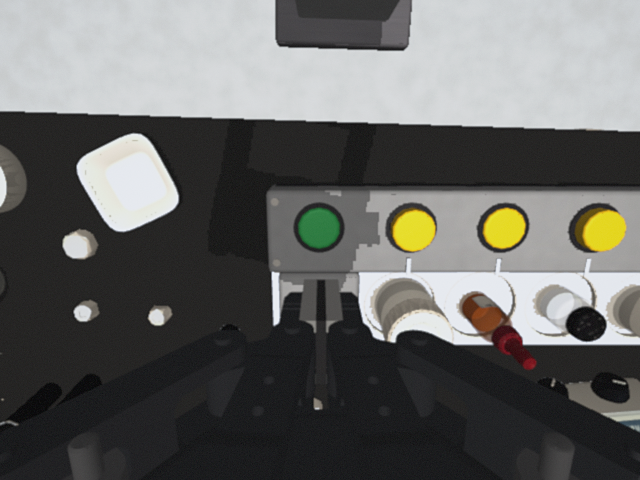

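The green key at (319,228) and the dropper's key at (504,228) are both down, and the keys at (413,230) and (603,230) are up. The bottles are standing undisturbed and the hand is clear.

```bash
python3 -c "
from plant import arm
print(arm.finish_job())"
```

```text
the job is handed in; nothing more can be done
None
```

I pressed yellow key 2, in front of the dropper bottle, and then the green key; each went to its end stop and stayed down in the last picture, with no bottle or jar touched and the hand drawn clear; the job is handed in, but the hand-in call gave no verdict.

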